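Level the display riser with its spirit level and screw foot

TASK

Level the black display riser on the shop counter: first press the propped-up end of the yellow spirit level down so that the level lies flat in its recess on the shelf. Then take the red knob of the levelling foot, push it down so that the springy foot is pressed home, and, still pushing, turn it until the bubble sits in the middle between the two black lines. Finish while still holding the knob pushed down with the bubble centred: do not let go, and leave the other things on the counter where they are.

Things in the scene. Friction and masses are not known exactly. Their poses are not given: they have to be found in the camera images.
- stand: Display riser: black board 160 x 370 x 20 mm, top about 85 mm above the table, hinged on a fixed pedestal at one end, on a screw foot near the other, whose screw starts too short. Origin on the table under it; z up; -y runs from the pedestal end (board ends at y = +190 mm) to the foot end (board ends at y = -180 mm); foot and red knob at x = 0, y = -130 mm; recess at y = +45 mm.
- recess (a point): Centre of the floor of the oblong recess in the board's top, in which the spirit level belongs: rim inside 78 mm (x) by 194 mm (y), 5 mm high. Axes as the board's: z its normal, y along the board towards the pedestal end.
- level_center (a point): Centre of the body of the loose yellow spirit level, 76 x 190 x 12 mm (vial and end blocks stand 17 mm higher, from y = -91 to +47 mm); axes as the recess's; 6 mm above the recess floor when flat. At first its +y end is propped 9 mm up on a stud under the black thumb spot at y = +70 mm. The stud yields to about 5 N and stays down: push on the spot, 9 mm down, until the level is flat.
- bubble (a joint): Position of the pale bubble (22 mm long) in the level's green vial, in m: 0 = centred between the two black lines (32 mm apart), positive towards the red knob, limits +-0.048. It floats to the high end and takes about 2 s to settle. With level and foot pressed down, 1 rad clockwise on the knob moves it about +22 mm.
- knob_grip (a point): Grip point of the levelling foot's red knob: on its axis, mid grip bar. The bar is upright, 44 mm long along this point's x, 14 mm thick along its y, 32 mm high (16 mm above and below this point); under it a disc 46 mm across, 8 mm thick. This point is about 164 mm above the table while the knob is up; the bar turns with the knob and can swivel by up to 3 degrees.
- spindle (a joint): Angle of the red knob (rad, -1 to 2.4), growing clockwise seen from above. Clockwise makes the foot's screw raise the foot end of the board (4.8 mm per rad there; the knob itself stays at its height); anticlockwise lowers it. Stays where left (0.2 N m of friction). It needs 0.5 to 1.5 rad clockwise; one grasp is enough.
- seat (a joint): Springy seat of the foot. 0 = up: the foot end of the board rides about 7 mm high on a spring; 0.024 rad = pressed home. Pushing the knob straight down with about 4 N presses it home; it springs back when let go. The bubble is to be centred while it is home. The reading is noisy for so small an angle: a knob that has begun to sink on its own spring (push) tells better that the foot is home.
- push (a joint): How far the knob is pushed down on its own spring, in m, 0 to 0.010. It starts to give at about 6 N, once the foot is home, then yields 1 mm per 0.7 N up to 13 N at its stop. About 5 mm in keeps the foot firmly home.
- deck_box: Bystander, to be left alone: blue card-deck box, 66 x 92 x 36 mm, loose on the table. Origin at the centre of its underside.
- pawn: Bystander, to be left alone: green game pawn, 40 mm tall, 28 mm wide. Origin at the centre of its underside.
- die: Bystander, to be left alone: white die, 24 mm. Origin at the centre of its underside.
- mug: Bystander, to be left alone: blue mug, 76 mm wide, 90 mm tall, handle at its +y. Origin at the centre of its underside.
- timer: Bystander, to be left alone: orange hourglass-shaped game timer, 44 mm wide, 80 mm tall. Origin at the centre of its underside.
Not all that is in view belongs to the job. What is shaped like the part that bears level_center but blue, grey or pink is not meant.

How it is judged:
By the outcome, as a careful person would: the job done as asked, in the order asked, and still so for the second after the job is handed in, while the arm keeps its last pose, push and grip.
It also fails if it takes over 58 s, if anything falls off the work surface, if the arm or the gripper's body presses on something with over 40 N, if the wrist force passes 120 N, or if a joint passes its speed limit or range.

ROBOT

A 6-joint arm with a two-finger parallel gripper is mounted at the origin on the work surface. World frame = base frame: x ahead of the robot, y to its left, z up, the work surface at z = 0. Lengths are in m, angles in rad, forces in N, time in s.
With the tool pointing down it reaches from about 0.325 to 0.875 m from the base axis. Payload 4.4 kg.
Tool frame: the origin (TCP) lies at the very end of the fingers, on their centre line; the grasp point (between the pads) lies 19 mm behind it (robot.pinch_z is the distance from the TCP to the grasp point, in m); z points along the fingers, y is the line along which they close (so a half turn about z gives the same grasp; the last joint's range is limited). The gripper opens to 85 mm and grips with 20 to 120 N. Pads are 22 mm wide; open, the fingers measure 114 mm over their backs; the gripper's body (76 mm by 85 mm) begins 54 mm behind the grasp point. The pads swing forward as they close: fully open they stand 13 mm farther back than shut.
Start: joints at [1.194, 0.207, 1.542, -0, 1.393, -0.15], TCP at [0.129, 0.56, 0.231] pointing down, gripper open.
Joint ranges: [-2.73, 2.73], [-0.86, 2.22], [0.23, 2.46], [-1.11, 4.25], [0.08, 2.63], [-2.82, 2.82]. Speed limits (rad/s): [2.79, 2.79, 3.14, 3.14, 3.14, 3.14].

INTERFACE

Orientations are given as [roll, pitch, yaw] about the fixed x, y, z axes, in that order (R = Rz(yaw) Ry(pitch) Rx(roll)).
In Python, from plant import robot, eyes, hand_in gives the robot as it stands.
- The arm moves only by the tool step_arm, never from a script. Its argument "commands" is a list of rows, each a list of 2 entries, a list of its own where there are three numbers: the shift along the tool's x, y, z in cm, then the turn about the tool's z in rad. In form: [[[tx, ty, tz], turn], ...]. A call has 1 to 5 rows; each row shifts and turns the commanded pose from where the row before left it, along the tool's axes as they then stand; what a row does not reach is not made up. A row lasts 1/12 s, in which the tool goes at most 41.7 mm and 7.16 degrees, less where a joint would pass 70% of its speed; a pose out of reach is approached as far as the arm can. A call with a gripper value outside its range is refused whole. "gripper" is the gripper's target within -1 to 1 (shut at 1, half-way at 0, fully open at -1), set as the call begins (left out, the last holds). The fingers move at their own pace and stop on an object; "squeeze" is the grip in N (left out, the last holds). Time passes only in rows, so rows that do not move let the fingers close. It gives the time, the measured TCP pose, the force, the opening and the grip force at its end, in the units of the state.
- robot.get_state(): the state, without advancing time (a new reading comes with each control period).
- eyes.capture(name): name is "scene" or "top" or "wrist"; returns the picture (384x512x3 uint8, red, green, blue); there is no depth.
- eyes.camera_model(name): a dict with "mtx" (3x3 intrinsics, pixels), "dist" ([k1, k2, p1, p2, k3] as OpenCV has them; the pictures are not rectified), "world_from_camera" (4x4, takes a point from camera to world coordinates); the wrist camera has in their place "T_tool_cam" (4x4, takes a point from camera to tool coordinates, whose origin is the TCP and whose axes are the flange's). Camera axes: x right, y up, looking along -z (the intrinsics and any distortion apply to the point x, -y, -z); pixel columns grow to the right and rows downward; lengths in m; the calibration is good to about 2 mm. A picture is of the moment at which its call begins: read the wrist's pose just before it. camera_model takes no time and is no camera call.
- hand_in(): hands the job in; it is judged then, once.
The state is a dict: "t": time; "joint_pos": joint angles; "joint_velocities": joint speeds; "joint_efforts": joint torques, N m; "eef_pos": TCP position; "ee_rot": TCP orientation; "ft_force": force on the tool from outside, world axes, zero at the start; "wrist_torque": the same for the moment, N m; "grip_width": finger opening in m; "grasp_force": force on a finger pad.
Only numpy, scipy, OpenCV 4.12 (cv2) and the standard library are available. Lean on these libraries where they do the work, as an engineer would, in place of code of your own. Each camera call takes 0.05 s, during which the arm holds its last target. There are 200 camera calls.

## Working session

There is one attempt and no reset: what is moved stays moved. The work goes in short steps, Python scripts to look and compute and a tool call to move; the robot and the scene stay as the last step left them, time stands still between calls to the robot, and variables do not carry over. Pictures are saved under pics/ and viewed, at most 10 in all, crops included, and the job is handed in when it is done.

Besides the shell and the picture viewer there is one more tool, called after ">>>" as name(argument=value, ...) on one line, values as JSON. step_arm: Moves the arm, as the interface text tells. Its arguments: {"type":"object","properties":{"commands":{"type":"array","items":{"type":"array"}},"gripper":{"type":"number"},"squeeze":{"type":"number"}},"required":["commands"]}

```bash
mkdir -p pics; ls; python3 - <<'E'
from plant import robot, eyes
import cv2,numpy as np
print(robot.get_state())
a=eyes.capture("scene");b=eyes.capture("top")
for n,p in(("scene",a),("top",b)):
    cv2.imwrite(f"pics/{n}0.png",p[...,::-1]); m=eyes.camera_model(n); print(n,m)
s=np.vstack([a,b]) 
print(eyes.camera_model("wrist"))
E
```

```text
pics
{'t': 0.0, 'joint_pos': array([ 1.19452921e+00,  2.07455579e-01,  1.54298679e+00, -7.54126598e-07,
        1.39352401e+00, -1.50521408e-01]), 'joint_velocities': array([ 0.00037898,  0.00078415,  0.00033445, -0.00038213, -0.00089658,
       -0.00093883]), 'joint_efforts': array([-1.06726260e-03, -3.83027530e+01, -2.91596925e+01, -2.38789507e-04,
        1.05954416e-02,  1.91324767e-05]), 'eef_pos': array([0.12843726, 0.55967121, 0.23009001]), 'ee_rot': array([-3.13924565e+00, -3.55215328e-04,  2.91584666e+00]), 'ft_force': array([ 0.63418479,  1.33983768, -0.1560211 ]), 'wrist_torque': array([-0.02114429,  0.04336994, -0.01414125]), 'grasp_force': 0.0, 'grip_width': 0.08550913003695956}
scene {'mtx': array([[359.85552568,   0.        , 252.93520284],
       [  0.        , 359.85552568, 186.39482333],
       [  0.        ,   0.        ,   1.        ]]), 'dist': array([0.03277346, 0.        , 0.        , 0.        , 0.        ]), 'world_from_camera': array([[-0.53119587, -0.52731011,  0.66315533,  1.14021892],
       [ 0.84722536, -0.32474302,  0.42041784,  0.43430471],
       [-0
[... 530 characters left out ...]
06731128,  0.99770649,  1.46850886],
       [ 0.        ,  0.        ,  0.        ,  1.        ]])}
{'mtx': array([[283.09027671,   0.        , 255.93073143],
       [  0.        , 283.09027671, 195.41762571],
       [  0.        ,   0.        ,   1.        ]]), 'dist': array([-0.00995625,  0.        ,  0.        ,  0.        ,  0.        ]), 'T_tool_cam': array([[ 2.92332809e-04,  9.49080854e-01,  3.15032454e-01,
         8.11211861e-02],
       [ 9.99999957e-01, -2.78934847e-04, -8.76134325e-05,
         2.00145684e-04],
       [ 4.72129799e-06,  3.15032466e-01, -9.49080895e-01,
        -1.42317232e-01],
       [ 0.00000000e+00,  0.00000000e+00,  0.00000000e+00,
         1.00000000e+00]])}
```

View pics/scene0.png

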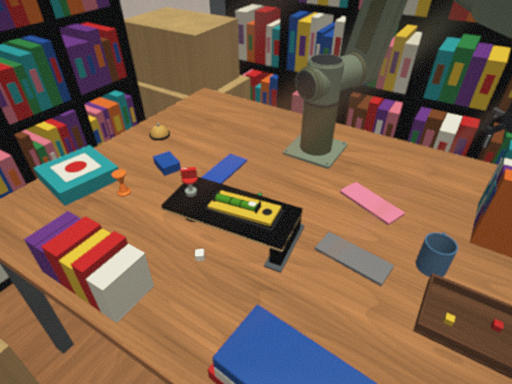

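View pics/top0.png

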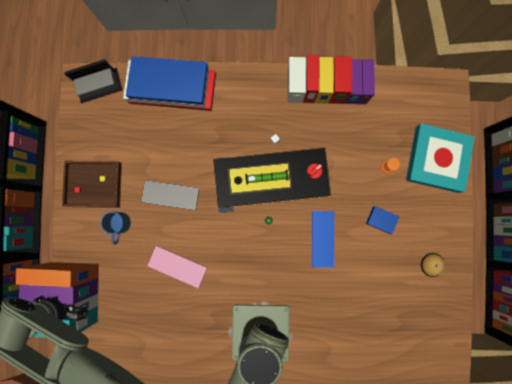

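Candidates for the level: the yellow one on the black board (top 260,178), and the blue (322,239), grey (170,195) and pink (177,266) slabs. The yellow one fits, since it has the vial and thumb spot and sits in the recess. I'll confirm in a crop.

```bash
python3 - <<'E'
import cv2
p=cv2.imread("pics/top0.png")[140:220,205:340]
cv2.imwrite("pics/crop1.png",cv2.resize(p,None,fx=5.9,fy=5.9,interpolation=cv2.INTER_CUBIC))
E
```

```text
(no output)
```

View pics/crop1.png

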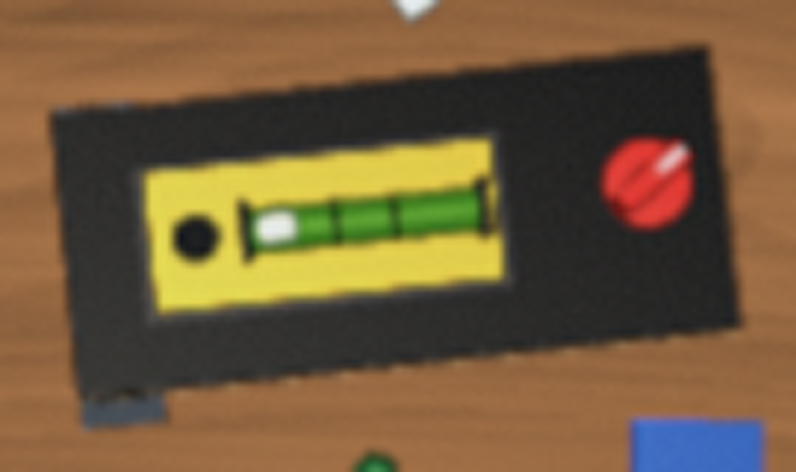

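The crop confirms the yellow level: black thumb spot at crop (196,239), bubble at the pedestal end (275,227), knob disc centre (649,184), and the bar running towards the white mark (685,150).

```bash
cat > h.py <<'E'
import numpy as np, cv2
from scipy.spatial.transform import Rotation as R
def ray(m,uv,T=None):
    T=m["world_from_camera"] if T is None else T
    u=cv2.undistortPoints(np.array([[uv]],float),m["mtx"],m["dist"])[0,0]
    return T[:3,3],T[:3,:3]@np.array([u[0],-u[1],-1.])
def at_z(m,uv,z,T=None):
    o,d=ray(m,uv,T); return o+d*(z-o[2])/d[2]
def wristT(st,m):
    T=np.eye(4);T[:3,:3]=R.from_euler("xyz",st["ee_rot"]).as_matrix();T[:3,3]=st["eef_pos"]
    return T@m["T_tool_cam"]
E
python3 - <<'E'
from plant import eyes
from h import *
m=eyes.camera_model("top")
f=lambda c:[(c[0]+.5)/5.9-.5+205,(c[1]+.5)/5.9-.5+140]
for n,c,z in [("c1",(50,112),.085),("c2",(708,46),.092),("c3",(742,325),.092),("c4",(80,395),.085),("spot",(196,239),.106),("disc",(649,184),.148),("bar0",(612,217),.18),("bar1",(688,148),.18)]:
    print(n,np.round(at_z(m,f(c),z),4))
E
```

```text
c1 [0.5843 0.1647 0.085 ]
c2 [ 0.6262 -0.2002  0.092 ]
c3 [ 0.4715 -0.2197  0.092 ]
c4 [0.4272 0.1441 0.085 ]
spot [0.5126 0.0805 0.106 ]
disc [ 0.5419 -0.1611  0.148 ]
bar0 [ 0.5206 -0.1383  0.18  ]
bar1 [ 0.5572 -0.1774  0.18  ]
```

>>> step_arm(commands=[[[-3.0,-2.4,0],0],[[-3.0,-2.4,0],0],[[-3.0,-2.4,0],0],[[-3.0,-2.4,0],0],[[-3.0,-2.4,0],0]], gripper=1, squeeze=30)

```text
t: 0.52
eef_pos: [0.2484, 0.4082, 0.2308]
ee_rot: [-3.141, -0.0, 2.917]
ft_force: [0.4, 0.2, 0.1]
grip_width: 0.0254
grasp_force: 0.0
```

>>> step_arm(commands=[[[-3.0,-2.4,0],0],[[-3.0,-2.4,0],0],[[-3.0,-2.4,0],0],[[-3.0,-2.4,0],0],[[-3.0,-2.4,0],0]])

```text
t: 0.93
eef_pos: [0.3678, 0.2576, 0.231]
ee_rot: [-3.141, -0.0, 2.916]
ft_force: [0.2, 1.4, 0.2]
grip_width: 0.0001
grasp_force: 0.0
```

>>> step_arm(commands=[[[-3.0,-2.4,0],0],[[-3.0,-2.4,0],0],[[-3.0,-2.4,0],0],[[-3.0,-2.4,0],0],[[-3.0,-2.4,0],0]])

```text
t: 1.35
eef_pos: [0.4872, 0.107, 0.2309]
ee_rot: [3.142, -0.001, 2.915]
ft_force: [1.6, 0.9, 0.0]
grip_width: 0.0003
grasp_force: 0.0
```

>>> step_arm(commands=[[[0,0,0],0.12],[[0,0,0],0.12],[[0,0,0],0.12],[[0,0,0],0.12],[[0,0,0],0.12]])

```text
t: 1.77
eef_pos: [0.4863, 0.1085, 0.2306]
ee_rot: [-3.141, -0.001, 2.309]
ft_force: [0.2, 0.3, 0.9]
grip_width: -0.0001
grasp_force: 0.0
```

```bash
python3 - <<'E'
from plant import robot, eyes
from h import *
s=robot.get_state(); w=eyes.capture("wrist"); cv2.imwrite("pics/w1.png",w[...,::-1])
print(s["t"],s["eef_pos"],s["ee_rot"],s["joint_pos"],s["ft_force"],s["grip_width"])
m=eyes.camera_model("wrist"); np.savez("w1.npz",T=wristT(s,m))
E
```

```text
1.7667 [0.48634307 0.10852109 0.23064482] [-3.14055807e+00 -9.27042445e-04  2.30932035e+00] [ 4.56451336e-02  4.38192826e-02  1.72515004e+00  5.34638597e-05
  1.37401150e+00 -6.92889855e-01] [0.24262058 0.25706622 0.87246499] -5.729668570481493e-05
```

View pics/w1.png

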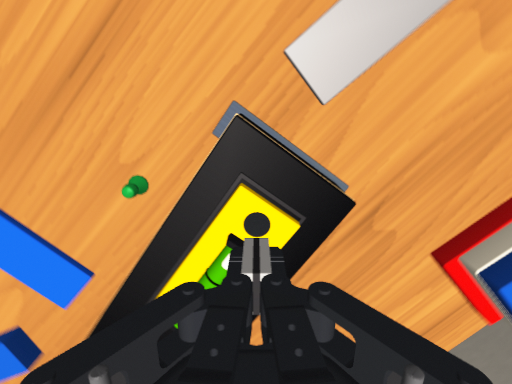

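The wrist view shows the thumb spot at (257,224), just ahead of the closed fingertips at about (257,245).

```bash
python3 - <<'E'
from plant import eyes
from h import *
m=eyes.camera_model("wrist"); T=np.load("w1.npz")["T"]
mt=eyes.camera_model("top")
for z in (.1,.106,.112):
    p=at_z(m,(257,224),z,T); d=p-np.array([.4863,.1085,z]); y=2.3093
    print(p, d@[np.cos(y),np.sin(y),0], d@[np.sin(y),-np.cos(y),0])
# triangulate with top view
A=[];b=[]
for o,d in (ray(m,(257,224),T),ray(mt,((196.5)/5.9-.5+205,239.5/5.9-.5+140))):
    d=d/np.linalg.norm(d);P=np.eye(3)-np.outer(d,d);A.append(P);b.append(P@o)
print(np.linalg.lstsq(np.vstack(A),np.hstack(b),rcond=None)[0])
E
```

```text
[0.51470658 0.07898903 0.1       ] -0.04094548192605952 0.0011397434542200007
[0.51288932 0.08096184 0.106     ] -0.03826328049773996 0.0011239870528004447
[0.51107206 0.08293466 0.112     ] -0.03558107906942047 0.0011082306513809687
[0.51286292 0.08067541 0.10542057]
```

>>> step_arm(commands=[[[-2.0,0.1,1.0],0],[[-1.85,0,2.5],0],[[0,0,3.0],0],[[0,0,3.0],0],[[0,0,1.6],0]])

```text
t: 2.23
eef_pos: [0.5109, 0.0809, 0.1163]
ee_rot: [-3.137, -0.004, 2.318]
ft_force: [-0.5, -0.3, -0.7]
grip_width: -0.0002
grasp_force: 0.0
```

>>> step_arm(commands=[[[0,0,0.2],0],[[0,0,0.2],0],[[0,0,0.2],0],[[0,0,0.2],0],[[0,0,0],0]])

```text
t: 2.65
eef_pos: [0.5146, 0.0813, 0.1135]
ee_rot: [3.14, 0.002, 2.316]
ft_force: [-0.0, -0.6, 1.2]
grip_width: 0.0001
grasp_force: 0.0
```

>>> step_arm(commands=[[[0,0,0.2],0],[[0,0,0.2],0],[[0,0,0.1],0],[[0,0,0.1],0],[[0,0,0],0]])

```text
t: 3.07
eef_pos: [0.5137, 0.0812, 0.1065]
ee_rot: [3.141, 0.0, 2.316]
ft_force: [-0.5, 0.6, 2.3]
grip_width: 0.0001
grasp_force: 0.7
```

>>> step_arm(commands=[[[0,0,0.1],0],[[0,0,0.1],0],[[0,0,0.1],0],[[0,0,0.1],0],[[0,0,0],0]])

```text
t: 3.48
eef_pos: [0.5137, 0.0814, 0.1022]
ee_rot: [3.141, -0.0, 2.316]
ft_force: [-0.6, 1.6, 3.0]
grip_width: 0.0002
grasp_force: 1.3
```

>>> step_arm(commands=[[[0,0,0.1],0],[[0,0,0.1],0],[[0,0,0.1],0],[[0,0,0.1],0],[[0,0,0],0]])

```text
t: 3.9
eef_pos: [0.5136, 0.0814, 0.0981]
ee_rot: [3.141, 0.0, 2.316]
ft_force: [0.6, 1.8, 1.3]
grip_width: 0.0004
grasp_force: 1.1
```

>>> step_arm(commands=[[[0,0,0.1],0],[[0,0,0.1],0],[[0,0,0],0],[[0,0,0],0]])

```text
t: 4.23
eef_pos: [0.5138, 0.0813, 0.0975]
ee_rot: [3.141, 0.0, 2.316]
ft_force: [-3.8, 3.3, 11.2]
grip_width: -0.0001
grasp_force: 5.5
```

>>> step_arm(commands=[[[0,0,0.1],0],[[0,0,0],0],[[0,0,0],0]])

```text
t: 4.48
eef_pos: [0.5138, 0.0816, 0.0971]
ee_rot: [3.141, -0.0, 2.316]
ft_force: [-4.9, 4.4, 14.1]
grip_width: 0.0004
grasp_force: 7.3
```

>>> step_arm(commands=[[[0,0,-0.5],0],[[0,0,-2.0],0],[[0,0,-4.0],0],[[0,0,-4.0],0],[[0,0,-3.5],0]], gripper=-1)

```text
t: 4.9
eef_pos: [0.5133, 0.0803, 0.2365]
ee_rot: [-3.14, 0.001, 2.315]
ft_force: [1.1, -1.0, 0.5]
grip_width: 0.0605
grasp_force: 0.0
```

>>> step_arm(commands=[[[-3.5,-2.0,0],0],[[-3.5,-2.0,0],0],[[-3.5,-2.0,0],0],[[-3.5,-2.0,0],0],[[-3.5,-2.0,0],0]])

```text
t: 5.32
eef_pos: [0.5582, -0.1177, 0.2346]
ee_rot: [-3.14, 0.0, 2.316]
ft_force: [1.7, 0.6, -0.1]
grip_width: 0.0852
grasp_force: 0.0
```

>>> step_arm(commands=[[[-3.5,-2.0,0],0],[[-3.5,-2.0,0],0],[[0,0,0],0],[[0,0,0],0]])

```text
t: 5.65
eef_pos: [0.576, -0.1968, 0.2338]
ee_rot: [-3.14, -0.001, 2.311]
ft_force: [0.6, 0.6, -0.3]
grip_width: 0.0854
grasp_force: 0.0
```

```bash
python3 - <<'E'
from plant import robot, eyes
from h import *
s=robot.get_state(); w=eyes.capture("wrist"); t=eyes.capture("top"); cv2.imwrite("pics/top2.png",t[...,::-1])
print(s["t"],s["eef_pos"],s["ee_rot"],s["joint_pos"],s["ft_force"],s["grip_width"])
m=eyes.camera_model("wrist"); np.savez("w2.npz",T=wristT(s,m),w=w)
c=cv2.resize(t[135:220,205:340],None,fx=3.8,fy=3.8,interpolation=cv2.INTER_CUBIC)
o=np.zeros((384+c.shape[0]-184,513,3),np.uint8)
o=np.vstack([cv2.resize(c[:,:512],(340,214)),np.zeros((0,340,3),np.uint8)])
canvas=np.zeros((600,512,3),np.uint8); canvas[:384]=w; canvas[385:599,:340]=o
cv2.imwrite("pics/w2.png",canvas[...,::-1])
E
```

```text
5.65 [ 0.57604278 -0.19678269  0.23383309] [-3.13977045e+00 -1.29201234e-03  2.31143448e+00] [-4.70610581e-01  2.76733865e-01  1.45001464e+00 -1.26609558e-03
  1.41669481e+00 -1.21105442e+00] [ 0.62683707  0.63790443 -0.26855896] 0.08543698582512577
```

View pics/w2.png

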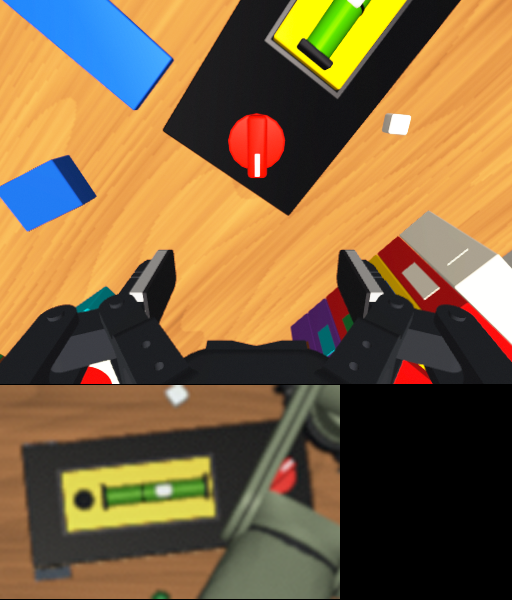

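The wrist view shows the knob disc centred at about (257,142). The bar runs vertically in the image (rows 115–178, columns 248–267), so it lines up with tool x. The top inset shows the level flat, with the bubble a little on the knob side.

```bash
python3 - <<'E'
from plant import eyes
from h import *
m=eyes.camera_model("wrist"); d=np.load("w2.npz");T=d["T"]; w=d["w"].astype(int)
red=((w[...,0]>150)&(w[...,1]<80)&(w[...,2]<80)).astype(np.uint8); red[:105]=0; red[190:]=0; red[:,:220]=0; red[:,295:]=0
ys,xs=np.nonzero(red); print(xs.min(),xs.max(),ys.min(),ys.max())
wh=(w.min(2)>180); wh[:145]=0; wh[185:]=0; wh[:,240:]&=True; sub=wh[145:185,245:272]; print("white",np.argwhere(sub).min(0)+[145,245],np.argwhere(sub).max(0)+[145,245])
TT=np.array([.57604,-.19678]);y=2.3114
for uv,z in [((257,142),.148),((257,115),.18),((257,178),.18),((257,153),.18),((257,178),.15)]:
    p=at_z(m,uv,z,T); e=p[:2]-TT; print(uv,z,p,"tool",e@[np.cos(y),np.sin(y)],e@[np.sin(y),-np.cos(y)])
cv2.imwrite("pics/k.png",cv2.resize(d["w"][95:200,200:315,::-1],None,fx=5,fy=5,interpolation=cv2.INTER_CUBIC))
E
```

```text
228 284 113 177
white [154 255] [176 259]
(257, 142) 0.148 [ 0.54251031 -0.15891347  0.148     ] tool 0.05057143191166661 0.0008028460973497519
(257, 115) 0.18 [ 0.52749867 -0.142598    0.18      ] tool 0.07274210695173998 0.0007319368147440871
(257, 178) 0.18 [ 0.55686297 -0.17462165  0.18      ] tool 0.029293610293030518 0.0007971611666694053
(257, 153) 0.18 [ 0.54472491 -0.16138445  0.18      ] tool 0.04725343102264728 0.0007701119940613807
(257, 178) 0.15 [ 0.56223777 -0.18043087  0.15      ] tool 0.02137949016143836 0.0008444141701483865
```

View pics/k.png

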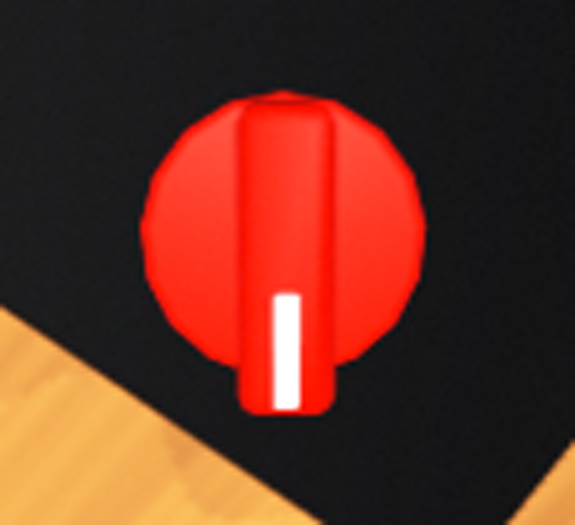

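>>> step_arm(commands=[[[2.5,0.08,0],0],[[2.57,0,0],0],[[0,0,2.0],0],[[0,0,2.0],0],[[0,0,2.0],0]])

```text
t: 6.17
eef_pos: [0.5427, -0.154, 0.1753]
ee_rot: [3.141, 0.002, 2.319]
ft_force: [0.7, -0.7, -0.1]
grip_width: 0.0856
grasp_force: 0.0
```

>>> step_arm(commands=[[[0,0,1.2],0],[[0,0,0.6],0],[[0,0,0],0],[[0,0,0],0]])

```text
t: 6.5
eef_pos: [0.5433, -0.1557, 0.1577]
ee_rot: [3.142, 0.0, 2.317]
ft_force: [-0.7, 0.5, 0.1]
grip_width: 0.0855
grasp_force: 0.0
```

```bash
python3 - <<'E'
from plant import robot, eyes
from h import *
s=robot.get_state(); w=eyes.capture("wrist"); cv2.imwrite("pics/w3.png",w[...,::-1])
print(s["eef_pos"],s["ee_rot"]); s=robot.get_state();print(s["eef_pos"])
E
```

```text
[ 0.54325051 -0.15573868  0.15769519] [3.14154332e+00 4.44763235e-04 2.31653253e+00]
[ 0.54376733 -0.15609765  0.15837512]
```

View pics/w3.png

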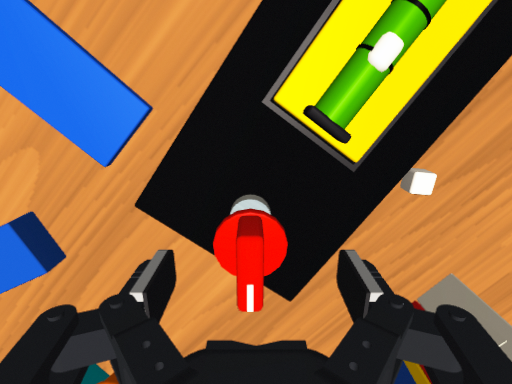

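The bar is at column 250 instead of 256, about 3 mm along -tool y. The vial and bubble (386,52) are also visible here.

>>> step_arm(commands=[[[-0.16,-0.28,0],0],[[0,0,0.35],0],[[0,0,0.3],0],[[0,0,0],0],[[0,0,0],0]])

```text
t: 6.97
eef_pos: [0.5418, -0.1591, 0.1505]
ee_rot: [-3.141, -0.001, 2.316]
ft_force: [0.7, 0.0, 0.3]
grip_width: 0.0857
grasp_force: 0.0
```

>>> step_arm(commands=[[[0,0,0],0],[[0,0,0],0],[[0,0,0],0],[[0,0,0],0],[[0,0,0],0]], gripper=1, squeeze=50)

```text
t: 7.38
eef_pos: [0.542, -0.1591, 0.1508]
ee_rot: [-3.142, 0.0, 2.316]
ft_force: [0.3, -0.0, -0.3]
grip_width: 0.0254
grasp_force: 0.0
```

>>> step_arm(commands=[[[0,0,0],0],[[0,0,0],0],[[0,0,0],0],[[0,0,0],0],[[0,0,0],0]])

```text
t: 7.8
eef_pos: [0.542, -0.1592, 0.1509]
ee_rot: [3.142, 0.0, 2.316]
ft_force: [-0.9, 0.2, 1.1]
grip_width: 0.0131
grasp_force: 52.7
```

Gripped at about 14 mm. Now I push down.

>>> step_arm(commands=[[[0,0,0.2],0],[[0,0,0.2],0],[[0,0,0.2],0],[[0,0,0],0],[[0,0,0],0]])

```text
t: 8.22
eef_pos: [0.5422, -0.1593, 0.1449]
ee_rot: [3.142, 0.0, 2.316]
ft_force: [-0.6, 0.7, 3.0]
grip_width: 0.0133
grasp_force: 52.9
```

>>> step_arm(commands=[[[0,0,0.1],0],[[0,0,0.1],0],[[0,0,0.1],0],[[0,0,0],0],[[0,0,0],0]])

```text
t: 8.63
eef_pos: [0.5423, -0.1593, 0.1423]
ee_rot: [3.141, 0.001, 2.316]
ft_force: [-0.8, -0.4, 5.4]
grip_width: 0.0132
grasp_force: 53.2
```

>>> step_arm(commands=[[[0,0,0.1],0],[[0,0,0.1],0],[[0,0,0],0],[[0,0,0],0]])

```text
t: 8.97
eef_pos: [0.5424, -0.1593, 0.1406]
ee_rot: [3.141, 0.001, 2.316]
ft_force: [-2.9, 0.1, 6.5]
grip_width: 0.0129
grasp_force: 53.4
```

>>> step_arm(commands=[[[0,0,0.1],0],[[0,0,0.1],0],[[0,0,0],0],[[0,0,0],0]])

```text
t: 9.3
eef_pos: [0.5424, -0.1593, 0.1389]
ee_rot: [3.141, 0.001, 2.316]
ft_force: [-3.0, 0.2, 7.9]
grip_width: 0.0132
grasp_force: 53.6
```

>>> step_arm(commands=[[[0,0,0.1],0],[[0,0,0.1],0],[[0,0,0.05],0],[[0,0,0],0],[[0,0,0],0]])

```text
t: 9.72
eef_pos: [0.5426, -0.1594, 0.1368]
ee_rot: [3.141, 0.001, 2.316]
ft_force: [-1.9, 0.9, 9.6]
grip_width: 0.013
grasp_force: 53.8
```

>>> step_arm(commands=[[[0,0,0],0.1],[[0,0,0],0.1],[[0,0,0],0.1],[[0,0,0],0.1],[[0,0,0],0.1]])

```text
t: 10.13
eef_pos: [0.5427, -0.1592, 0.1368]
ee_rot: [3.14, 0.001, 1.812]
ft_force: [-2.5, 0.7, 8.7]
grip_width: 0.0135
grasp_force: 53.9
```

>>> step_arm(commands=[[[0,0,0],0.1],[[0,0,0],0.1],[[0,0,0],0],[[0,0,0],0],[[0,0,0],0]])

```text
t: 10.55
eef_pos: [0.5429, -0.1592, 0.1369]
ee_rot: [3.14, 0.001, 1.616]
ft_force: [-2.2, 1.0, 9.5]
grip_width: 0.0134
grasp_force: 53.9
```

>>> step_arm(commands=[[[0,0,0],0],[[0,0,0],0],[[0,0,0],0],[[0,0,0],0],[[0,0,0],0]])

```text
t: 10.97
eef_pos: [0.5429, -0.1592, 0.1369]
ee_rot: [3.139, 0.001, 1.616]
ft_force: [-2.3, 0.6, 9.3]
grip_width: 0.0132
grasp_force: 53.9
```

>>> step_arm(commands=[[[0,0,0],0],[[0,0,0],0],[[0,0,0],0],[[0,0,0],0],[[0,0,0],0]])

```text
t: 11.38
eef_pos: [0.5429, -0.1592, 0.1369]
ee_rot: [3.14, 0.001, 1.616]
ft_force: [-1.4, 1.1, 10.2]
grip_width: 0.0134
grasp_force: 53.9
```

>>> step_arm(commands=[[[0,0,0],0],[[0,0,0],0],[[0,0,0],0],[[0,0,0],0],[[0,0,0],0]])

```text
t: 11.8
eef_pos: [0.5429, -0.1592, 0.1369]
ee_rot: [3.139, 0.001, 1.616]
ft_force: [-1.4, 0.7, 9.7]
grip_width: 0.0128
grasp_force: 53.9
```

>>> step_arm(commands=[[[0,0,0],0],[[0,0,0],0],[[0,0,0],0],[[0,0,0],0],[[0,0,0],0]])

```text
t: 12.22
eef_pos: [0.5429, -0.1592, 0.1369]
ee_rot: [3.139, 0.001, 1.616]
ft_force: [-1.8, 0.8, 9.8]
grip_width: 0.0134
grasp_force: 53.9
```

>>> step_arm(commands=[[[0,0,0],0],[[0,0,0],0],[[0,0,0],0],[[0,0,0],0],[[0,0,0],0]])

```text
t: 12.63
eef_pos: [0.5429, -0.1592, 0.1369]
ee_rot: [3.14, 0.001, 1.616]
ft_force: [-2.5, 1.4, 9.4]
grip_width: 0.0134
grasp_force: 53.9
```

```bash
python3 - <<'E'
from plant import robot, eyes
from h import *
s=robot.get_state(); w=eyes.capture("wrist"); t=eyes.capture("top")
print(s["t"],s["eef_pos"],s["ee_rot"],s["joint_pos"][5],s["ft_force"],s["wrist_torque"])
np.savez("w4.npz",w=w,t=t,T=wristT(s,eyes.camera_model("wrist")))
canvas=np.zeros((600,512,3),np.uint8); canvas[:384]=w
canvas[385:599,:340]=cv2.resize(t[135:220,205:340],(340,214),interpolation=cv2.INTER_CUBIC)
cv2.imwrite("pics/w4.png",canvas[...,::-1])
E
```

```text
12.6333 [ 0.54287387 -0.15920587  0.13689371] [3.13952215e+00 6.87477468e-04 1.61616426e+00] -0.4839355515076146 [-2.54654374  1.38858631  9.3830095 ] [0.12777527 0.36668894 0.02411803]
```

View pics/w4.png

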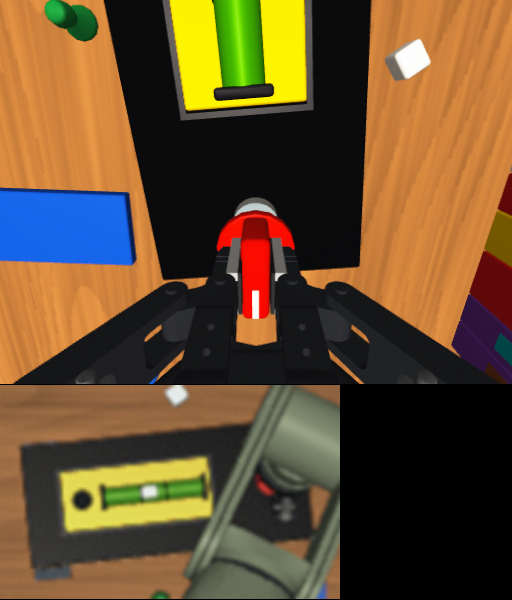

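The top inset shows the bubble at inset (150,491), over the pedestal-side line, with the other line at (167,490). I'll measure it by sampling a profile along the vial.

```bash
cat >> h.py <<'E'
def prof(t,a=(244.,178.9),b=(289.,175.3),n=181):
    """brightness along the vial in the top picture; returns s (px along a->b), R, G"""
    a,b=np.array(a),np.array(b); L=np.linalg.norm(b-a); s=np.linspace(0,L,n); u=(b-a)/L; v=np.array([-u[1],u[0]])
    P=np.mean([cv2.remap(t.astype(np.float32),(a[0]+s*u[0]+k*v[0]).astype(np.float32)[None],(a[1]+s*u[1]+k*v[1]).astype(np.float32)[None],cv2.INTER_CUBIC)[0] for k in (-1,-.5,0,.5,1)],0)
    return s,P
E
python3 - <<'E'
from h import *
for t,n in ((np.load("w4.npz")["t"],"now"),(cv2.imread("pics/top2.png")[...,::-1],"top2"),(cv2.imread("pics/top0.png")[...,::-1],"top0")):
    s,P=prof(t); print(n)
    for i in range(0,181,3): print("%.1f:%d/%d"%(s[i],P[i,0],P[i,1]),end=" ")
    print()
E
```

```text
now
0.0:194/182 0.8:127/116 1.5:66/79 2.3:55/100 3.0:82/146 3.8:91/159 4.5:94/162 5.3:95/162 6.0:95/163 6.8:96/164 7.5:96/164 8.3:96/164 9.0:95/162 9.8:93/161 10.5:92/160 11.3:92/159 12.0:91/159 12.8:92/160 13.5:92/160 14.3:91/160 15.0:93/158 15.8:96/147 16.6:127/150 17.3:177/182 18.1:217/223 18.8:227/231 19.6:227/231 20.3:226/230 21.1:226/230 21.8:221/227 22.6:188/204 23.3:139/174 24.1:104/162 24.8:92/158 25.6:82/142 26.3:74/123 27.1:72/119 27.8:83/142 28.6:91/158 29.3:91/159 30.1:89/156 30.8:88/155 31.6:87/155 32.4:87/155 33.1:88/156 33.9:90/157 34.6:90/157 35.4:90/157 36.1:91/158 36.9:91/158 37.6:90/157 38.4:89/157 39.1:87/155 39.9:83/148 40.6:66/118 41.4:58/84 42.1:74/73 42.9:103/93 43.6:112/99 44.4:95/85 45.1:73/68 
top2
0.0:211/198 0.8:152/141 1.5:81/80 2.3:48/71 3.0:65/113 3.8:84/146 4.5:95/163 5.3:97/165 6.0:97/164 6.8:97/165 7.5:97/165 8.3:97/164 9.0:95/163 9.8:95/162 10.5:94/161 11.3:93/160 12.0:92/159 12.8:92/159 13.5:93/160 14.3:95/162 15.0:96/163 15.8:92/156 16.6:80/133 17.3:76/126 18.1:89/150 18.8:93/160 19.6:92/161 20.3:90/158 21.1:93/158 21.8:118/167 22.6:169/193 23.3
[... 397 characters left out ...]
.5:102/93 2.3:58/66 3.0:65/94 3.8:115/148 4.5:181/201 5.3:223/229 6.0:227/231 6.8:227/231 7.5:226/231 8.3:225/230 9.0:221/226 9.8:207/213 10.5:159/181 11.3:108/154 12.0:87/152 12.8:87/155 13.5:90/158 14.3:90/158 15.0:90/157 15.8:88/153 16.6:74/128 17.3:61/106 18.1:65/110 18.8:78/136 19.6:85/152 20.3:85/152 21.1:84/152 21.8:85/152 22.6:86/153 23.3:87/153 24.1:87/153 24.8:88/155 25.6:86/152 26.3:77/135 27.1:63/110 27.8:59/103 28.6:70/124 29.3:82/148 30.1:83/150 30.8:83/150 31.6:83/150 32.4:83/150 33.1:84/150 33.9:84/150 34.6:84/151 35.4:84/151 36.1:84/151 36.9:84/150 37.6:83/149 38.4:81/148 39.1:80/148 39.9:80/148 40.6:77/144 41.4:65/119 42.1:51/79 42.9:66/69 43.6:99/89 44.4:109/100 45.1:82/76
```

Bubble offset is about -1.7 px, or -5 mm, so it needs roughly +0.23 rad. I'll turn 0.2, wait and measure again.

>>> step_arm(commands=[[[0,0,0],0.1],[[0,0,0],0.1],[[0,0,0],0],[[0,0,0],0],[[0,0,0],0]])

```text
t: 13.15
eef_pos: [0.543, -0.1592, 0.137]
ee_rot: [3.139, 0.0, 1.416]
ft_force: [-1.9, 0.7, 9.6]
grip_width: 0.0133
grasp_force: 53.9
```

>>> step_arm(commands=[[[0,0,0],0],[[0,0,0],0],[[0,0,0],0],[[0,0,0],0],[[0,0,0],0]])

```text
t: 13.57
eef_pos: [0.543, -0.1592, 0.137]
ee_rot: [3.139, 0.0, 1.416]
ft_force: [-1.5, 0.6, 9.2]
grip_width: 0.0131
grasp_force: 53.9
```

>>> step_arm(commands=[[[0,0,0],0],[[0,0,0],0],[[0,0,0],0],[[0,0,0],0],[[0,0,0],0]])

```text
t: 13.98
eef_pos: [0.543, -0.1592, 0.137]
ee_rot: [3.139, 0.0, 1.416]
ft_force: [-2.2, 0.8, 9.3]
grip_width: 0.0128
grasp_force: 53.9
```

>>> step_arm(commands=[[[0,0,0],0],[[0,0,0],0],[[0,0,0],0],[[0,0,0],0],[[0,0,0],0]])

```text
t: 14.4
eef_pos: [0.543, -0.1592, 0.137]
ee_rot: [3.139, 0.0, 1.416]
ft_force: [-1.5, -0.0, 9.5]
grip_width: 0.0133
grasp_force: 53.9
```

>>> step_arm(commands=[[[0,0,0],0],[[0,0,0],0],[[0,0,0],0],[[0,0,0],0],[[0,0,0],0]])

```text
t: 14.82
eef_pos: [0.543, -0.1592, 0.137]
ee_rot: [3.139, 0.0, 1.416]
ft_force: [-2.1, 1.4, 9.2]
grip_width: 0.0135
grasp_force: 53.9
```

>>> step_arm(commands=[[[0,0,0],0],[[0,0,0],0],[[0,0,0],0],[[0,0,0],0],[[0,0,0],0]])

```text
t: 15.23
eef_pos: [0.543, -0.1593, 0.137]
ee_rot: [3.139, 0.0, 1.416]
ft_force: [-2.3, 0.5, 9.4]
grip_width: 0.0128
grasp_force: 53.9
```

>>> step_arm(commands=[[[0,0,0],0],[[0,0,0],0],[[0,0,0],0],[[0,0,0],0],[[0,0,0],0]])

```text
t: 15.65
eef_pos: [0.543, -0.1592, 0.137]
ee_rot: [3.139, 0.0, 1.416]
ft_force: [-1.5, 1.1, 8.7]
grip_width: 0.013
grasp_force: 53.9
```

```bash
cat > meas.py <<'E'
from plant import robot, eyes
from h import *
from scipy.signal import find_peaks
s0=robot.get_state(); t=eyes.capture("top"); cv2.imwrite("pics/topm_%d.png"%(s0["t"]*100),t[...,::-1])
print(s0["t"],s0["eef_pos"],s0["ee_rot"][2],s0["ft_force"][2])
s,P=prof(t,n=721); r=P[:,0]; g=P[:,1]
i=np.nonzero((r>159)&(s>3)&(s<41))[0]; print("bubble",s[i[0]],s[i[-1]],(s[i[0]]+s[i[-1]])/2)
pk=find_peaks(-g,prominence=15)[0]; print("dark",[(round(s[k],2),int(g[k])) for k in pk])
E
python3 meas.py
```

```text
15.65 [ 0.54300363 -0.15924238  0.13697499] 1.416167630963711 8.733442671347404
bubble 18.120207814757535 24.578274959809526 21.34924138728353
dark [(np.float64(1.44), 75), (np.float64(16.68), 119), (np.float64(26.71), 116), (np.float64(42.01), 73)]
```

>>> step_arm(commands=[[[0,0,0],0.05],[[0,0,0],0],[[0,0,0],0],[[0,0,0],0],[[0,0,0],0]])

```text
t: 16.12
eef_pos: [0.543, -0.1592, 0.137]
ee_rot: [3.139, 0.0, 1.367]
ft_force: [-2.8, 1.4, 10.1]
grip_width: 0.013
grasp_force: 53.9
```

>>> step_arm(commands=[[[0,0,0],0],[[0,0,0],0],[[0,0,0],0],[[0,0,0],0],[[0,0,0],0]])

```text
t: 16.53
eef_pos: [0.543, -0.1592, 0.137]
ee_rot: [3.139, 0.0, 1.367]
ft_force: [-2.3, 1.2, 9.0]
grip_width: 0.0134
grasp_force: 53.9
```

>>> step_arm(commands=[[[0,0,0],0],[[0,0,0],0],[[0,0,0],0],[[0,0,0],0],[[0,0,0],0]])

```text
t: 16.95
eef_pos: [0.543, -0.1592, 0.137]
ee_rot: [3.139, 0.0, 1.367]
ft_force: [-2.3, 1.7, 8.8]
grip_width: 0.0133
grasp_force: 53.9
```

>>> step_arm(commands=[[[0,0,0],0],[[0,0,0],0],[[0,0,0],0],[[0,0,0],0],[[0,0,0],0]])

```text
t: 17.37
eef_pos: [0.543, -0.1592, 0.1369]
ee_rot: [3.139, 0.0, 1.367]
ft_force: [-1.1, 0.3, 8.4]
grip_width: 0.0133
grasp_force: 53.9
```

>>> step_arm(commands=[[[0,0,0],0],[[0,0,0],0],[[0,0,0],0],[[0,0,0],0],[[0,0,0],0]])

```text
t: 17.78
eef_pos: [0.543, -0.1592, 0.137]
ee_rot: [3.139, 0.0, 1.367]
ft_force: [-3.0, 0.6, 9.0]
grip_width: 0.0132
grasp_force: 53.9
```

>>> step_arm(commands=[[[0,0,0],0],[[0,0,0],0],[[0,0,0],0],[[0,0,0],0],[[0,0,0],0]])

```text
t: 18.2
eef_pos: [0.543, -0.1592, 0.137]
ee_rot: [3.139, 0.0, 1.366]
ft_force: [-1.7, 0.9, 9.3]
grip_width: 0.0131
grasp_force: 53.9
```

>>> step_arm(commands=[[[0,0,0],0],[[0,0,0],0],[[0,0,0],0],[[0,0,0],0],[[0,0,0],0]])

```text
t: 18.62
eef_pos: [0.543, -0.1593, 0.137]
ee_rot: [3.139, 0.0, 1.367]
ft_force: [-1.7, 0.4, 9.1]
grip_width: 0.0133
grasp_force: 53.9
```

```bash
python3 meas.py; python3 - <<'E'
from plant import eyes
import cv2,numpy as np,glob
s=eyes.capture("scene")
t=cv2.imread(sorted(glob.glob("pics/topm_*"))[-1])
a=cv2.resize(t[150:205,210:310],(800,300)[:2] if 0 else (545,300),interpolation=cv2.INTER_CUBIC)
b=cv2.resize(s[175:240,160:310,::-1],(692,300),interpolation=cv2.INTER_CUBIC)
c=np.zeros((600,700,3),np.uint8); c[:300,:545]=a; c[300:,:692]=b
cv2.imwrite("pics/final.png",c); cv2.imwrite("pics/scene_f.png",s[...,::-1])
E
```

```text
18.6167 [ 0.54298255 -0.15926126  0.13696036] 1.3665278548423638 9.111617294127504
bubble 18.3083068578173 24.703674321849373 21.50599058983334
dark [(np.float64(1.44), 74), (np.float64(16.74), 118), (np.float64(26.71), 115), (np.float64(42.01), 73)]
```

View pics/final.png

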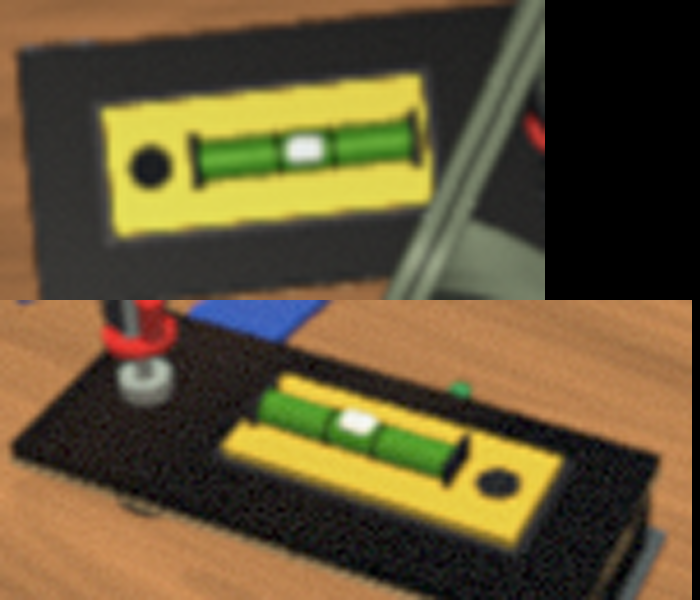

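The bubble sits between the two lines in both views and the level is flat in its recess. The remaining offset is about -0.7 mm, so one small trim.

>>> step_arm(commands=[[[0,0,0.03],0.03],[[0,0,0],0],[[0,0,0],0],[[0,0,0],0],[[0,0,0],0]])

```text
t: 19.13
eef_pos: [0.543, -0.1593, 0.1367]
ee_rot: [3.139, 0.0, 1.337]
ft_force: [-1.6, 0.6, 9.0]
grip_width: 0.0132
grasp_force: 53.9
```

>>> step_arm(commands=[[[0,0,0],0],[[0,0,0],0],[[0,0,0],0],[[0,0,0],0],[[0,0,0],0]])

```text
t: 19.55
eef_pos: [0.543, -0.1593, 0.1367]
ee_rot: [3.139, 0.0, 1.337]
ft_force: [-1.9, 0.7, 8.9]
grip_width: 0.0132
grasp_force: 53.9
```

>>> step_arm(commands=[[[0,0,0],0],[[0,0,0],0],[[0,0,0],0],[[0,0,0],0],[[0,0,0],0]])

```text
t: 19.97
eef_pos: [0.543, -0.1592, 0.1367]
ee_rot: [3.139, 0.0, 1.337]
ft_force: [-1.5, 0.9, 9.3]
grip_width: 0.0132
grasp_force: 53.9
```

>>> step_arm(commands=[[[0,0,0],0],[[0,0,0],0],[[0,0,0],0],[[0,0,0],0],[[0,0,0],0]])

```text
t: 20.38
eef_pos: [0.543, -0.1592, 0.1367]
ee_rot: [3.139, 0.0, 1.337]
ft_force: [-1.8, 0.6, 9.7]
grip_width: 0.0133
grasp_force: 53.9
```

>>> step_arm(commands=[[[0,0,0],0],[[0,0,0],0],[[0,0,0],0],[[0,0,0],0],[[0,0,0],0]])

```text
t: 20.8
eef_pos: [0.543, -0.1593, 0.1367]
ee_rot: [3.139, 0.0, 1.337]
ft_force: [-2.2, 0.4, 10.2]
grip_width: 0.0131
grasp_force: 53.9
```

>>> step_arm(commands=[[[0,0,0],0],[[0,0,0],0],[[0,0,0],0],[[0,0,0],0],[[0,0,0],0]])

```text
t: 21.22
eef_pos: [0.543, -0.1593, 0.1367]
ee_rot: [3.139, 0.0, 1.337]
ft_force: [-2.4, 1.4, 9.2]
grip_width: 0.0127
grasp_force: 53.9
```

```bash
python3 meas.py
```

```text
21.2167 [ 0.54301728 -0.15925297  0.1367146 ] 1.3366260231706173 9.245223898998796
bubble 18.433706219857147 24.891773364909138 21.662739792383142
dark [(np.float64(1.44), 74), (np.float64(16.74), 117), (np.float64(26.71), 116), (np.float64(42.01), 72)]
```

Bubble at 21.66 px against a line midpoint of 21.73 px, about 0.2 mm off. Still holding and pushing with about 9 N, so I hand in.

```bash
python3 -c "
from plant import hand_in
print(hand_in())"
```

```text
the job is handed in; nothing more can be done
None
```

I handed the job in at about 21 s: the spirit level is pressed flat, and the gripper still holds the red knob down with about 9 N, with the bubble measured about 0.2 mm from the middle between the lines.

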